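# Find the tired spring and flag it

### The job

One of the three sprung stands on the jeweller's bench has a tired spring. With closed fingertips press the pads gently in turn, the robot's left one first, then the middle one, then the right one, to feel which is the softest; then push the red tag of that stand fully down. Leave the other two tags up, and do not pick up or disturb the jar, ring cone, bowl or hammer.

Things in the scene. Friction and masses are not known exactly. Their poses are not given: they have to be found in the camera images.
- stand_k: one of three look-alike sprung stands, fixed to the bench: dark wood base 140 x 56 x 22 mm, its long side along its x axis, origin at the centre of its underside. A round brass pad with a flat green face on a coil spring stands at the +x end (45 mm from the origin) and a red tag at the -x end (45 mm from the origin). The letter says nothing about its place or spring
- pad_k (a joint): how far the pad of stand_k is pressed down, m: 0 at rest (to 0.1 mm), 0.016 at its stop; it springs back. A press counts from 3 mm. All three springs start to yield below 1 N; the stiffnesses differ at least twofold from pad to pad, all between 100 and 1300 N/m, so a stiff pad takes about 11 N for 8 mm and 20 N at its stop
- pad_k_top (a point): centre of that pad's top face, a disc 48 mm across, 70 mm above the bench at rest
- tag_k (a joint): how far the red tag of stand_k is pushed down into its steel block, m: 0 is fully up (it may start up to 4 mm down), 0.018 is fully down at its stop. Stiff to slide (about 2.5 N) and stays where it is left
- tag_k_top (a point): centre of that tag's top face, 18 mm along the stand's x by 34 mm along its y, 66 mm above the bench when fully up, 48 mm when fully down
- stand_m: one of three look-alike sprung stands, fixed to the bench: dark wood base 140 x 56 x 22 mm, its long side along its x axis, origin at the centre of its underside. A round brass pad with a flat green face on a coil spring stands at the +x end (45 mm from the origin) and a red tag at the -x end (45 mm from the origin). The letter says nothing about its place or spring
- pad_m (a joint): how far the pad of stand_m is pressed down, m: 0 at rest (to 0.1 mm), 0.016 at its stop; it springs back. A press counts from 3 mm. All three springs start to yield below 1 N; the stiffnesses differ at least twofold from pad to pad, all between 100 and 1300 N/m, so a stiff pad takes about 11 N for 8 mm and 20 N at its stop
- pad_m_top (a point): centre of that pad's top face, a disc 48 mm across, 70 mm above the bench at rest
- tag_m (a joint): how far the red tag of stand_m is pushed down into its steel block, m: 0 is fully up (it may start up to 4 mm down), 0.018 is fully down at its stop. Stiff to slide (about 2.5 N) and stays where it is left
- tag_m_top (a point): centre of that tag's top face, 18 mm along the stand's x by 34 mm along its y, 66 mm above the bench when fully up, 48 mm when fully down
- stand_t: one of three look-alike sprung stands, fixed to the bench: dark wood base 140 x 56 x 22 mm, its long side along its x axis, origin at the centre of its underside. A round brass pad with a flat green face on a coil spring stands at the +x end (45 mm from the origin) and a red tag at the -x end (45 mm from the origin). The letter says nothing about its place or spring
- pad_t (a joint): how far the pad of stand_t is pressed down, m: 0 at rest (to 0.1 mm), 0.016 at its stop; it springs back. A press counts from 3 mm. All three springs start to yield below 1 N; the stiffnesses differ at least twofold from pad to pad, all between 100 and 1300 N/m, so a stiff pad takes about 11 N for 8 mm and 20 N at its stop
- pad_t_top (a point): centre of that pad's top face, a disc 48 mm across, 70 mm above the bench at rest
- tag_t (a joint): how far the red tag of stand_t is pushed down into its steel block, m: 0 is fully up (it may start up to 4 mm down), 0.018 is fully down at its stop. Stiff to slide (about 2.5 N) and stays where it is left
- tag_t_top (a point): centre of that tag's top face, 18 mm along the stand's x by 34 mm along its y, 66 mm above the bench when fully up, 48 mm when fully down
- ring_jar_mid (a point): loose amber jar with brass lid, 50 mm across, 65 mm tall; a bystander; this point lies near its middle
- mandrel_mid (a point): loose steel ring cone on a round foot, 54 mm across, 85 mm tall; a bystander; this point lies near its middle
- bead_cup_mid (a point): loose copper bowl, 64 mm across, 35 mm tall; a bystander; this point lies near its middle
- hammer_mid (a point): loose small hammer lying flat, 200 mm long; a bystander; this point lies near its middle
Things that resemble listed ones, but are neither listed nor needed, are in the scene too. Leave any orange look-alike of the stand_t alone. What is shaped like the stand_k but blue is not meant.

How it is judged:
By the outcome, as a careful person would: the job done as asked, in the order asked, and still so for the second after the job is handed in, with the robot touching nothing.
It also fails if it takes over 48 s, if anything falls off the work surface, if the arm or the gripper's body presses on something with over 40 N, if the wrist force passes 120 N, or if a joint passes its speed limit or range.

### The arm

A 6-joint arm with a two-finger parallel gripper is mounted at the origin on the work surface. World frame = base frame: x ahead of the robot, y to its left, z up, the work surface at z = 0. Lengths are in m, angles in rad, forces in N, time in s.
With the tool pointing down it reaches from about 0.325 to 0.775 m from the base axis. Payload 9.3 kg.
Tool frame: the origin (TCP) lies midway between the tips of the shut fingers; the grasp point (between the pads) lies 19 mm behind it; z points along the fingers, y is the line along which they close (so a half turn about z gives the same grasp; the last joint's range is limited). The gripper opens to 85 mm and grips with 20 to 120 N. Pads are 22 mm wide; open, the fingers measure 114 mm over their backs; the gripper's body (76 mm by 85 mm) begins 54 mm behind the grasp point. The pads swing forward as they close: fully open they stand 13 mm farther back than shut.
Start: joints at [1.138, 0.259, 0.021, 1.334, 0, 1.418], TCP at [0.152, 0.529, 0.231] pointing down, gripper open.
Joint ranges: [-3.04, 3.04], [-0.91, 1.82], [-1.04, 1.36], [-1.92, 1.95], [-1.52, 1.45], [-3.14, 3.14]. Speed limits (rad/s): [2.22, 2.22, 2.79, 3.14, 3.14, 3.14].

### API

Orientations are given as a unit quaternion [x, y, z, w].
In Python, from plant import manip gives the robot as it stands.
- The arm moves only by the tool step_arm, never from a script. Its argument "steps" is a list of rows, each an object with "claw": the finger opening in mm, from 0 to 85.4; "slide": the shift along the tool's x, y, z each as a share of 20 cm, from -1 to 1, a list of three; "rotation": the turn, a rotation vector about the tool's x, y, z each as a share of pi rad, from -1 to 1, a list of three. In form: [{"claw": claw, "slide": [dx, dy, dz], "rotation": [wx, wy, wz]}, ...]. A call has exactly 10 rows; each row is the pose to reach, as a shift and turn from the pose commanded when the call began, along the tool's axes at that moment, turning the shorter way round; what a row does not reach only later rows make up. A row lasts 1/8 s, in which the tool goes at most 62.5 mm and 10.7 degrees, less where a joint would pass 70% of its speed; a pose out of reach is approached as far as the arm can. A call with a number of a shift or a turn outside -1 to 1 is refused whole. A call with a gripper value outside its range is refused whole. The fingers move at their own pace and stop on an object; "grip_force" is the grip in N (left out, the last holds). Time passes only in rows, so rows that repeat a pose let the fingers close, or fill a call up. It gives the time, the measured TCP pose, the force, the opening and the grip force at its end, in the units of the state.
- manip.state(): the state, without advancing time (a new reading comes with each control period).
- manip.get_image(name): name is "side" or "top" or "wrist"; returns a dict with "img" (400x640x3 uint8, red, green, blue), "fx", "fy", "cx", "cy" (pixels), "R" (3x3) and "t" (3): a world point X has camera coordinates R X + t; the wrist camera has in their place "tool_from_camera" (4x4, takes a point from camera to tool coordinates, whose origin is the TCP and whose axes are the flange's). Camera axes: x right, y down, z forward; pixel columns grow to the right and rows downward; lengths in m; the calibration is good to about 2 mm. A picture is of the moment at which its call begins: read the wrist's pose just before it. There is no depth.
- manip.sign_off(): hands the job in; it is judged then, once.
The state is a dict: "clock": time; "joint_positions": joint angles; "joint_vel": joint speeds; "joint_torque": joint torques, N m; "eef_pos": TCP position; "eef_rot": TCP orientation; "force": force on the tool from outside, world axes, zero at the start; "torque": the same for the moment, N m; "grip_width": opening from 0.0 (shut) to 1.0 (fully open); "gripper_force": force on a finger pad.
Only numpy, scipy, OpenCV 4.12 (cv2) and the standard library are available. Lean on these libraries where they do the work, as an engineer would, in place of code of your own. Each camera call takes 0.05 s, during which the arm holds its last target. There are 200 camera calls.

## Working session

There is one attempt and no reset: what is moved stays moved. The work goes in short steps, Python scripts to look and compute and a tool call to move; the robot and the scene stay as the last step left them, time stands still between calls to the robot, and variables do not carry over. Pictures are saved under pics/ and viewed, at most 10 in all, crops included, and the job is handed in when it is done.

Besides the shell and the picture viewer there is one more tool, called after ">>>" as name(argument=value, ...) on one line, values as JSON. step_arm: Moves the arm, as the interface text tells. Shift numbers are shares of 20 cm and turn numbers shares of pi rad, none past 1 either way. Its arguments: {"type":"object","properties":{"steps":{"type":"array"},"grip_force":{"type":"number"}},"required":["steps"]}

```bash
mkdir -p pics; python3 - <<'E'
from plant import manip
import cv2
s=manip.state();print({k:s[k] for k in('clock','eef_pos','eef_rot','force')})
import pickle
d={}
for n in("top","side"):
    d[n]=manip.get_image(n);cv2.imwrite(f"pics/{n}0.png",d[n]["img"][:,:,::-1]);print(n,d[n]["fx"],d[n]["cx"],d[n]["cy"],d[n]["R"],d[n]["t"])
pickle.dump(d,open("d.pkl","wb"))
E
```

```text
{'clock': 0.0, 'eef_pos': array([0.15177025, 0.52835067, 0.23065033]), 'eef_rot': array([ 1.39455222e-01,  9.90228145e-01, -6.46088842e-04, -2.10875181e-04]), 'force': array([ 0.54598238,  0.89404516, -0.12967638])}
top 393.93767116309226 321.2623694612355 194.33820573055806 [[ 0.02221171 -0.99957186  0.01904564]
 [-0.99032926 -0.02460788 -0.13653723]
 [ 0.13694744 -0.01582873 -0.99045184]] [-0.03192178  0.56444726  1.05131713]
side 449.52411456387426 327.72185098054524 195.32288169811017 [[ 0.87529819 -0.48339962  0.01333722]
 [-0.33901748 -0.6330641  -0.6959145 ]
 [ 0.34484812  0.60461115 -0.71800079]] [-0.50201975  0.2349282   1.04865534]
```

View pics/top0.png

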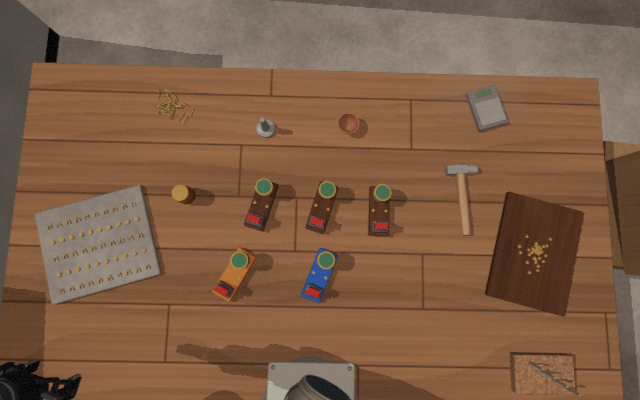

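View pics/side0.png

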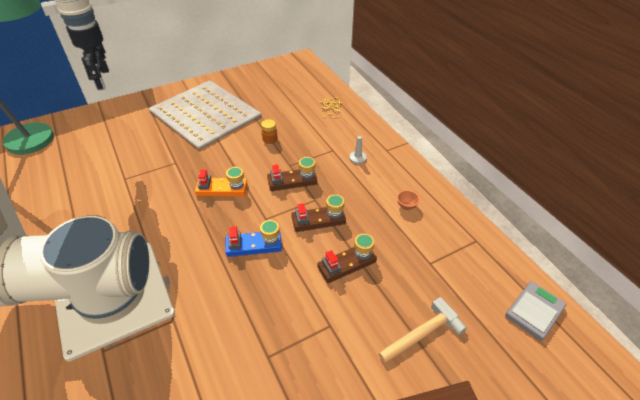

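The top view shows three dark stands with pads near (263,187), (327,190) and (382,193), and tags near (255,220), (318,222) and (381,226). The orange and blue look-alikes sit nearer the robot. I'll enlarge the dark ones.

```bash
python3 - <<'E'
import pickle,cv2
d=pickle.load(open("d.pkl","rb"))
c=d["top"]["img"][170:245,235:405,::-1]
c=cv2.resize(c,None,fx=4.5,fy=4.5,interpolation=cv2.INTER_CUBIC);cv2.imwrite("pics/c1.png",c)
c=d["side"]["img"][150:285,260:385,::-1]
c=cv2.resize(c,None,fx=4.4,fy=4.4,interpolation=cv2.INTER_CUBIC);cv2.imwrite("pics/c2.png",c)
E
```

```text
(no output)
```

View pics/c1.png

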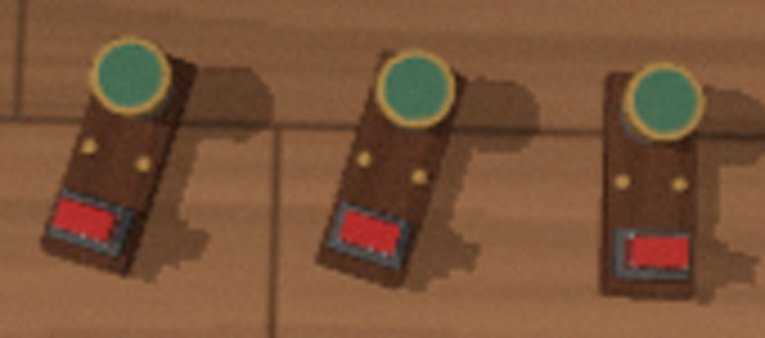

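View pics/c2.png

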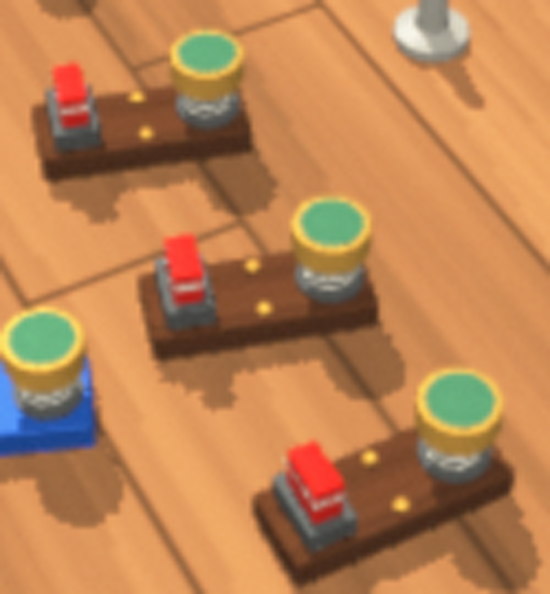

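The crops give these pixel positions:
- **Pads in c1:** (130,76), (415,89), (664,101).
- **Tags in c1:** (84,219), (371,233), (659,252).
- **Pads in c2:** (206,52), (331,222), (459,402).
- **Tag tops in c2:** about (69,78), (183,253), (313,465).

```bash
cat > h.py <<'E'
import pickle,numpy as np,cv2
d=pickle.load(open("d.pkl","rb"))
def plane(D,uv,z):
    r=D["R"].T@np.array([(uv[0]-D["cx"])/D["fx"],(uv[1]-D["cy"])/D["fy"],1]);o=-D["R"].T@D["t"]
    return o+r*(z-o[2])/r[2]
def P(D): return np.array([[D["fx"],0,D["cx"]],[0,D["fy"],D["cy"]],[0,0,1]])@np.c_[D["R"],D["t"]]
E
python3 - <<'E'
from h import *
from plant import manip
T=[(130,76),(415,89),(664,101),(84,219),(371,233),(659,252)]
S=[(206,52),(331,222),(459,402),(69,78),(183,253),(313,465)]
X=[]
for i,(a,b) in enumerate(zip(T,S)):
    a=(np.array(a)+.5)/4.5-.5+[235,170]; b=(np.array(b)+.5)/4.4-.5+[260,150]
    z=.07 if i<3 else .065
    t=cv2.triangulatePoints(P(d["top"]),P(d["side"]),a.astype(float),b.astype(float)).ravel();t=t[:3]/t[3]
    p=plane(d["top"],a,z);X.append(p);print(p.round(4),plane(d["side"],b,z).round(4),t.round(4))
for i in range(3):
    v=X[i]-X[i+3];print(np.hypot(*v[:2]),np.degrees(np.arctan2(v[1],v[0])))
from scipy.spatial.transform import Rotation as R
s=manip.state();Q=R.from_quat(s['eef_rot']).as_matrix();print(Q.round(3))
E
```

```text
[0.5782 0.1376 0.07  ] [0.5787 0.1368 0.07  ] [0.5787 0.1375 0.0693]
[ 0.5746 -0.0328  0.07  ] [ 0.5752 -0.0335  0.07  ] [ 0.5751 -0.033   0.0695]
[ 0.5711 -0.1823  0.07  ] [ 0.57   -0.1849  0.07  ] [ 0.5715 -0.1829  0.0669]
[0.4924 0.1618 0.065 ] [0.4923 0.1608 0.065 ] [0.4926 0.162  0.0639]
[ 0.4881 -0.0086  0.065 ] [ 0.4885 -0.0102  0.065 ] [ 0.4887 -0.0088  0.0635]
[ 0.4809 -0.1803  0.065 ] [ 0.4808 -0.1809  0.065 ] [ 0.481  -0.1805  0.0644]
0.08909692168065185 -15.795454341020871
0.08979142834576403 -15.672909926224184
0.0902250421649518 -1.2884024541382952
[[-0.961  0.276 -0.001]
 [ 0.276  0.961 -0.001]
 [ 0.    -0.001 -1.   ]]
```

>>> step_arm(steps=[{"claw": 0, "slide": [-0.27, -0.13, 0], "rotation": [0, 0, 0]}, {"claw": 0, "slide": [-0.54, -0.26, 0], "rotation": [0, 0, 0]}, {"claw": 0, "slide": [-0.8, -0.38, 0], "rotation": [0, 0, 0]}, {"claw": 0, "slide": [-1, -0.5, 0], "rotation": [0, 0, 0]}, {"claw": 0, "slide": [-1, -0.5, 0], "rotation": [0, 0, 0]}, {"claw": 0, "slide": [-1, -0.5, 0], "rotation": [0, 0, 0]}, {"claw": 0, "slide": [-1, -0.5, 0], "rotation": [0, 0, 0]}, {"claw": 0, "slide": [-1, -0.5, 0], "rotation": [0, 0, 0]}, {"claw": 0, "slide": [-1, -0.5, 0], "rotation": [0, 0, 0]}, {"claw": 0, "slide": [-1, -0.5, 0], "rotation": [0, 0, 0]}])

```text
clock: 1.35
eef_pos: [0.3163, 0.3775, 0.2313]
eef_rot: [0.139, 0.99, 0.0, -0.0]
force: [0.2, 0.7, 0.0]
grip_width: 0.001
gripper_force: 0.0
```

>>> step_arm(steps=[{"claw": 0, "slide": [-0.27, -0.13, 0], "rotation": [0, 0, 0]}, {"claw": 0, "slide": [-0.54, -0.26, 0], "rotation": [0, 0, 0]}, {"claw": 0, "slide": [-0.8, -0.38, 0], "rotation": [0, 0, 0]}, {"claw": 0, "slide": [-1, -0.5, 0], "rotation": [0, 0, 0]}, {"claw": 0, "slide": [-1, -0.5, 0], "rotation": [0, 0, 0]}, {"claw": 0, "slide": [-1, -0.5, 0], "rotation": [0, 0, 0]}, {"claw": 0, "slide": [-1, -0.5, 0], "rotation": [0, 0, 0]}, {"claw": 0, "slide": [-1, -0.5, 0], "rotation": [0, 0, 0]}, {"claw": 0, "slide": [-1, -0.5, 0], "rotation": [0, 0, 0]}, {"claw": 0, "slide": [-1, -0.5, 0], "rotation": [0, 0, 0]}])

```text
clock: 2.6
eef_pos: [0.4809, 0.2262, 0.2314]
eef_rot: [0.139, 0.99, 0.0, 0.0]
force: [0.5, 0.4, 0.0]
grip_width: 0.001
gripper_force: 0.0
```

>>> step_arm(steps=[{"claw": 0, "slide": [-0.29, -0.15, 0], "rotation": [0, 0, 0]}, {"claw": 0, "slide": [-0.585, -0.29, 0], "rotation": [0, 0, 0]}, {"claw": 0, "slide": [-0.585, -0.29, 0.1], "rotation": [0, 0, 0]}, {"claw": 0, "slide": [-0.585, -0.29, 0.3], "rotation": [0, 0, 0]}, {"claw": 0, "slide": [-0.585, -0.29, 0.5], "rotation": [0, 0, 0]}, {"claw": 0, "slide": [-0.585, -0.29, 0.7], "rotation": [0, 0, 0]}, {"claw": 0, "slide": [-0.585, -0.29, 0.7], "rotation": [0, 0, 0]}, {"claw": 0, "slide": [-0.585, -0.29, 0.7], "rotation": [0, 0, 0]}, {"claw": 0, "slide": [-0.585, -0.29, 0.7], "rotation": [0, 0, 0]}, {"claw": 0, "slide": [-0.585, -0.29, 0.7], "rotation": [0, 0, 0]}])

```text
clock: 3.85
eef_pos: [0.5781, 0.138, 0.0926]
eef_rot: [0.139, 0.99, 0.0, 0.001]
force: [-0.5, -0.5, 0.1]
grip_width: -0.001
gripper_force: 0.0
```

>>> step_arm(steps=[{"claw": 0, "slide": [0, 0, 0.05], "rotation": [0, 0, 0]}, {"claw": 0, "slide": [0, 0, 0.09], "rotation": [0, 0, 0]}, {"claw": 0, "slide": [0, 0, 0.11], "rotation": [0, 0, 0]}, {"claw": 0, "slide": [0, 0, 0.12], "rotation": [0, 0, 0]}, {"claw": 0, "slide": [0, 0, 0.13], "rotation": [0, 0, 0]}, {"claw": 0, "slide": [0, 0, 0.14], "rotation": [0, 0, 0]}, {"claw": 0, "slide": [0, 0, 0.14], "rotation": [0, 0, 0]}, {"claw": 0, "slide": [0, 0, 0.14], "rotation": [0, 0, 0]}, {"claw": 0, "slide": [0, 0, 0.14], "rotation": [0, 0, 0]}, {"claw": 0, "slide": [0, 0, 0.14], "rotation": [0, 0, 0]}])

```text
clock: 5.1
eef_pos: [0.5775, 0.1379, 0.0633]
eef_rot: [0.139, 0.99, -0.0, -0.0]
force: [-3.3, -1.4, 5.9]
grip_width: -0.0
gripper_force: 2.3
```

>>> step_arm(steps=[{"claw": 0, "slide": [0, 0, 0.01], "rotation": [0, 0, 0]}, {"claw": 0, "slide": [0, 0, 0.02], "rotation": [0, 0, 0]}, {"claw": 0, "slide": [0, 0, 0.02], "rotation": [0, 0, 0]}, {"claw": 0, "slide": [0, 0, 0.02], "rotation": [0, 0, 0]}, {"claw": 0, "slide": [0, 0, 0.02], "rotation": [0, 0, 0]}, {"claw": 0, "slide": [0, 0, 0.02], "rotation": [0, 0, 0]}, {"claw": 0, "slide": [0, 0, 0.02], "rotation": [0, 0, 0]}, {"claw": 0, "slide": [0, 0, 0.02], "rotation": [0, 0, 0]}, {"claw": 0, "slide": [0, 0, 0.02], "rotation": [0, 0, 0]}, {"claw": 0, "slide": [0, 0, 0.02], "rotation": [0, 0, 0]}])

```text
clock: 6.35
eef_pos: [0.5776, 0.1379, 0.0596]
eef_rot: [0.139, 0.99, 0.0, 0.0]
force: [-4.0, -0.5, 6.9]
grip_width: -0.001
gripper_force: 3.4
```

>>> step_arm(steps=[{"claw": 0, "slide": [0, 0, -0.1], "rotation": [0, 0, 0]}, {"claw": 0, "slide": [0, 0, -0.25], "rotation": [0, 0, 0]}, {"claw": 0, "slide": [-0.07, -0.26, -0.25], "rotation": [0, 0, 0]}, {"claw": 0, "slide": [-0.14, -0.52, -0.25], "rotation": [0, 0, 0]}, {"claw": 0, "slide": [-0.2225, -0.825, -0.25], "rotation": [0, 0, 0]}, {"claw": 0, "slide": [-0.2225, -0.825, -0.25], "rotation": [0, 0, 0]}, {"claw": 0, "slide": [-0.2225, -0.825, -0.2], "rotation": [0, 0, 0]}, {"claw": 0, "slide": [-0.2225, -0.825, -0.16], "rotation": [0, 0, 0]}, {"claw": 0, "slide": [-0.2225, -0.825, -0.16], "rotation": [0, 0, 0]}, {"claw": 0, "slide": [-0.2225, -0.825, -0.16], "rotation": [0, 0, 0]}])

```text
clock: 7.6
eef_pos: [0.5748, -0.0322, 0.0912]
eef_rot: [0.139, 0.99, 0.0, -0.0]
force: [0.6, 0.2, 1.2]
grip_width: -0.002
gripper_force: 0.0
```

>>> step_arm(steps=[{"claw": 0, "slide": [0, 0, 0.05], "rotation": [0, 0, 0]}, {"claw": 0, "slide": [0, 0, 0.09], "rotation": [0, 0, 0]}, {"claw": 0, "slide": [0, 0, 0.11], "rotation": [0, 0, 0]}, {"claw": 0, "slide": [0, 0, 0.12], "rotation": [0, 0, 0]}, {"claw": 0, "slide": [0, 0, 0.13], "rotation": [0, 0, 0]}, {"claw": 0, "slide": [0, 0, 0.14], "rotation": [0, 0, 0]}, {"claw": 0, "slide": [0, 0, 0.14], "rotation": [0, 0, 0]}, {"claw": 0, "slide": [0, 0, 0.14], "rotation": [0, 0, 0]}, {"claw": 0, "slide": [0, 0, 0.14], "rotation": [0, 0, 0]}, {"claw": 0, "slide": [0, 0, 0.14], "rotation": [0, 0, 0]}])

```text
clock: 8.85
eef_pos: [0.5744, -0.0329, 0.0639]
eef_rot: [0.139, 0.99, 0.0, -0.0]
force: [-5.4, 0.7, 7.8]
grip_width: 0.003
gripper_force: 4.0
```

>>> step_arm(steps=[{"claw": 0, "slide": [0, 0, 0.01], "rotation": [0, 0, 0]}, {"claw": 0, "slide": [0, 0, 0.02], "rotation": [0, 0, 0]}, {"claw": 0, "slide": [0, 0, 0.02], "rotation": [0, 0, 0]}, {"claw": 0, "slide": [0, 0, 0.02], "rotation": [0, 0, 0]}, {"claw": 0, "slide": [0, 0, 0.02], "rotation": [0, 0, 0]}, {"claw": 0, "slide": [0, 0, 0.02], "rotation": [0, 0, 0]}, {"claw": 0, "slide": [0, 0, 0.02], "rotation": [0, 0, 0]}, {"claw": 0, "slide": [0, 0, 0.02], "rotation": [0, 0, 0]}, {"claw": 0, "slide": [0, 0, 0.02], "rotation": [0, 0, 0]}, {"claw": 0, "slide": [0, 0, 0.02], "rotation": [0, 0, 0]}])

```text
clock: 10.1
eef_pos: [0.5744, -0.0329, 0.0603]
eef_rot: [0.139, 0.99, 0.0, 0.0]
force: [-5.7, 1.9, 12.5]
grip_width: -0.002
gripper_force: 6.1
```

>>> step_arm(steps=[{"claw": 0, "slide": [0, 0, -0.1], "rotation": [0, 0, 0]}, {"claw": 0, "slide": [0, 0, -0.25], "rotation": [0, 0, 0]}, {"claw": 0, "slide": [-0.06, -0.24, -0.25], "rotation": [0, 0, 0]}, {"claw": 0, "slide": [-0.12, -0.48, -0.25], "rotation": [0, 0, 0]}, {"claw": 0, "slide": [-0.19, -0.7235, -0.25], "rotation": [0, 0, 0]}, {"claw": 0, "slide": [-0.19, -0.7235, -0.25], "rotation": [0, 0, 0]}, {"claw": 0, "slide": [-0.19, -0.7235, -0.2], "rotation": [0, 0, 0]}, {"claw": 0, "slide": [-0.19, -0.7235, -0.16], "rotation": [0, 0, 0]}, {"claw": 0, "slide": [-0.19, -0.7235, -0.16], "rotation": [0, 0, 0]}, {"claw": 0, "slide": [-0.19, -0.7235, -0.16], "rotation": [0, 0, 0]}])

```text
clock: 11.35
eef_pos: [0.5714, -0.1819, 0.0913]
eef_rot: [0.139, 0.99, 0.0, 0.0]
force: [-0.3, 0.4, 0.1]
grip_width: 0.002
gripper_force: 0.0
```

>>> step_arm(steps=[{"claw": 0, "slide": [0, 0, 0.05], "rotation": [0, 0, 0]}, {"claw": 0, "slide": [0, 0, 0.09], "rotation": [0, 0, 0]}, {"claw": 0, "slide": [0, 0, 0.11], "rotation": [0, 0, 0]}, {"claw": 0, "slide": [0, 0, 0.12], "rotation": [0, 0, 0]}, {"claw": 0, "slide": [0, 0, 0.13], "rotation": [0, 0, 0]}, {"claw": 0, "slide": [0, 0, 0.14], "rotation": [0, 0, 0]}, {"claw": 0, "slide": [0, 0, 0.14], "rotation": [0, 0, 0]}, {"claw": 0, "slide": [0, 0, 0.14], "rotation": [0, 0, 0]}, {"claw": 0, "slide": [0, 0, 0.14], "rotation": [0, 0, 0]}, {"claw": 0, "slide": [0, 0, 0.14], "rotation": [0, 0, 0]}])

```text
clock: 12.6
eef_pos: [0.5713, -0.1826, 0.0633]
eef_rot: [0.139, 0.99, -0.0, 0.0]
force: [0.6, -0.7, 1.2]
grip_width: 0.002
gripper_force: 0.5
```

>>> step_arm(steps=[{"claw": 0, "slide": [0, 0, 0.01], "rotation": [0, 0, 0]}, {"claw": 0, "slide": [0, 0, 0.02], "rotation": [0, 0, 0]}, {"claw": 0, "slide": [0, 0, 0.02], "rotation": [0, 0, 0]}, {"claw": 0, "slide": [0, 0, 0.02], "rotation": [0, 0, 0]}, {"claw": 0, "slide": [0, 0, 0.02], "rotation": [0, 0, 0]}, {"claw": 0, "slide": [0, 0, 0.02], "rotation": [0, 0, 0]}, {"claw": 0, "slide": [0, 0, 0.02], "rotation": [0, 0, 0]}, {"claw": 0, "slide": [0, 0, 0.02], "rotation": [0, 0, 0]}, {"claw": 0, "slide": [0, 0, 0.02], "rotation": [0, 0, 0]}, {"claw": 0, "slide": [0, 0, 0.02], "rotation": [0, 0, 0]}])

```text
clock: 13.85
eef_pos: [0.5714, -0.1826, 0.0593]
eef_rot: [0.139, 0.99, -0.0, 0.0]
force: [1.1, -1.0, 1.8]
grip_width: 0.002
gripper_force: 0.8
```

The right pad is clearly softest at about 10 mm pressed: left 6.9 N, middle 12.5 N, right 1.8 N. Next I'll move to its tag, turning so the fingertips line up with it.

>>> step_arm(steps=[{"claw": 0, "slide": [0, 0, -0.1], "rotation": [0, 0, 0]}, {"claw": 0, "slide": [0, 0, -0.25], "rotation": [0, 0, 0]}, {"claw": 0, "slide": [0.22, -0.06, -0.25], "rotation": [0, 0, -0.04]}, {"claw": 0, "slide": [0.4375, -0.115, -0.25], "rotation": [0, 0, -0.081]}, {"claw": 0, "slide": [0.4375, -0.115, -0.25], "rotation": [0, 0, -0.081]}, {"claw": 0, "slide": [0.4375, -0.115, -0.25], "rotation": [0, 0, -0.081]}, {"claw": 0, "slide": [0.4375, -0.115, -0.18], "rotation": [0, 0, -0.081]}, {"claw": 0, "slide": [0.4375, -0.115, -0.13], "rotation": [0, 0, -0.081]}, {"claw": 0, "slide": [0.4375, -0.115, -0.13], "rotation": [0, 0, -0.081]}, {"claw": 0, "slide": [0.4375, -0.115, -0.13], "rotation": [0, 0, -0.081]}])

```text
clock: 15.1
eef_pos: [0.481, -0.1805, 0.0851]
eef_rot: [0.013, 1.0, 0.0, -0.0]
force: [0.3, 0.4, 0.5]
grip_width: -0.0
gripper_force: 0.0
```

>>> step_arm(steps=[{"claw": 0, "slide": [0, 0, 0.05], "rotation": [0, 0, 0]}, {"claw": 0, "slide": [0, 0, 0.08], "rotation": [0, 0, 0]}, {"claw": 0, "slide": [0, 0, 0.1], "rotation": [0, 0, 0]}, {"claw": 0, "slide": [0, 0, 0.12], "rotation": [0, 0, 0]}, {"claw": 0, "slide": [0, 0, 0.14], "rotation": [0, 0, 0]}, {"claw": 0, "slide": [0, 0, 0.16], "rotation": [0, 0, 0]}, {"claw": 0, "slide": [0, 0, 0.18], "rotation": [0, 0, 0]}, {"claw": 0, "slide": [0, 0, 0.18], "rotation": [0, 0, 0]}, {"claw": 0, "slide": [0, 0, 0.18], "rotation": [0, 0, 0]}, {"claw": 0, "slide": [0, 0, 0.18], "rotation": [0, 0, 0]}])

```text
clock: 16.35
eef_pos: [0.481, -0.1806, 0.0494]
eef_rot: [0.013, 1.0, -0.0, 0.0]
force: [-0.3, 0.1, 0.1]
grip_width: -0.002
gripper_force: 0.0
```

>>> step_arm(steps=[{"claw": 0, "slide": [0, 0, 0.005], "rotation": [0, 0, 0]}, {"claw": 0, "slide": [0, 0, 0.008], "rotation": [0, 0, 0]}, {"claw": 0, "slide": [0, 0, 0.011], "rotation": [0, 0, 0]}, {"claw": 0, "slide": [0, 0, 0.014], "rotation": [0, 0, 0]}, {"claw": 0, "slide": [0, 0, 0.014], "rotation": [0, 0, 0]}, {"claw": 0, "slide": [0, 0, 0.014], "rotation": [0, 0, 0]}, {"claw": 0, "slide": [0, 0, 0.014], "rotation": [0, 0, 0]}, {"claw": 0, "slide": [0, 0, 0.014], "rotation": [0, 0, 0]}, {"claw": 0, "slide": [0, 0, 0.014], "rotation": [0, 0, 0]}, {"claw": 0, "slide": [0, 0, 0.014], "rotation": [0, 0, 0]}])

```text
clock: 17.6
eef_pos: [0.4812, -0.1807, 0.0479]
eef_rot: [0.013, 1.0, -0.0, 0.001]
force: [-4.1, 3.2, 17.3]
grip_width: -0.003
gripper_force: 8.5
```

The tag met a hard stop at 47.9 mm with 17 N. I'll lift away and look.

>>> step_arm(steps=[{"claw": 0, "slide": [0, 0, -0.1], "rotation": [0, 0, 0]}, {"claw": 0, "slide": [0, 0, -0.3], "rotation": [0, 0, 0]}, {"claw": 0, "slide": [0, 0, -0.55], "rotation": [0, 0, 0]}, {"claw": 0, "slide": [0, 0, -0.75], "rotation": [0, 0, 0]}, {"claw": 0, "slide": [0.2, 0, -0.75], "rotation": [0, 0, 0]}, {"claw": 0, "slide": [0.4, 0, -0.75], "rotation": [0, 0, 0]}, {"claw": 0, "slide": [0.4, 0, -0.75], "rotation": [0, 0, 0]}, {"claw": 0, "slide": [0.4, 0, -0.75], "rotation": [0, 0, 0]}, {"claw": 0, "slide": [0.4, 0, -0.75], "rotation": [0, 0, 0]}, {"claw": 0, "slide": [0.4, 0, -0.75], "rotation": [0, 0, 0]}])

```text
clock: 18.85
eef_pos: [0.4014, -0.1785, 0.1962]
eef_rot: [0.012, 1.0, 0.0, -0.0]
force: [0.3, 0.2, -0.2]
grip_width: 0.0
gripper_force: 0.0
```

```bash
python3 - <<'E'
from plant import manip
import cv2
c=manip.get_image("side")["img"][150:285,220:395,::-1]
cv2.imwrite("pics/c3.png",cv2.resize(c,None,fx=4.4,fy=4.4,interpolation=cv2.INTER_CUBIC))
E
```

```text
(no output)
```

View pics/c3.png

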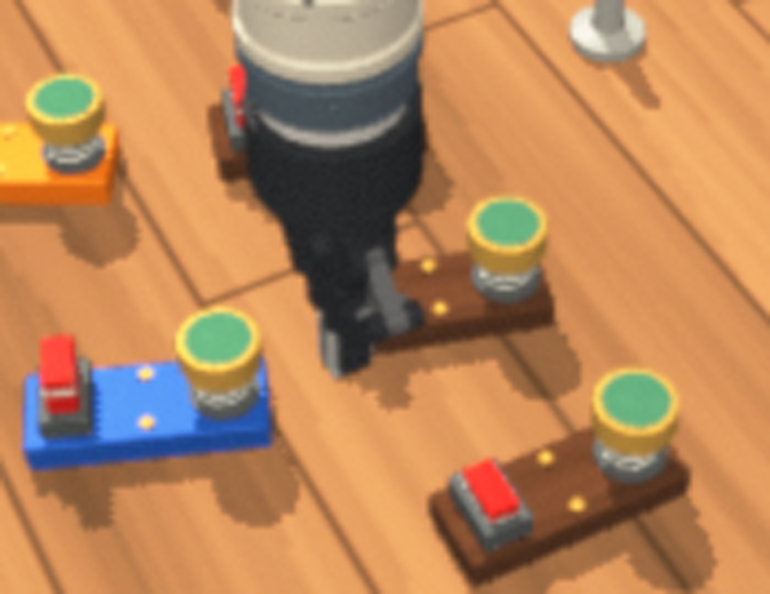

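The right stand's tag, near (490,488) in the crop, now sits flush with its block. The left tag is visibly up and the pads have sprung back; the arm hides the middle tag, which was never touched. I'm handing in.

```bash
python3 -c "
from plant import manip
print(manip.sign_off())"
```

```text
the job is handed in; nothing more can be done
None
```

I pressed the pads left, middle, right; the right one was clearly softest (1.8 N at about 10 mm, against 6.9 N left and 12.5 N middle), so I pushed its red tag down to its stop, left the other two alone, and handed the job in.

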